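# Fetch the caddy from under the wire shelf with the pull hook

### The arm

A 6-joint arm with a two-finger parallel gripper is mounted at the origin on the work surface. World frame = base frame: x ahead of the robot, y to its left, z up, the work surface at z = 0. Lengths are in m, angles in degrees, forces in N, time in s.
With the tool pointing down it reaches from about 0.3 to 0.75 m from the base axis. Payload 8.5 kg.
Tool frame: the origin (TCP) lies at the very end of the fingers, on their centre line; the grasp point (between the pads) lies 19 mm behind it (hold_point_z is the distance from the TCP to the grasp point, in m); z points along the fingers, y is the direction in which the jaws open and shut (so a half turn about z gives the same grasp; the last joint's range is limited). The gripper opens to 85 mm and grips with 20 to 120 N. Pads are 22 mm wide; open, the fingers measure 114 mm over their backs; the gripper's body (76 mm by 85 mm) begins 54 mm behind the grasp point. The pads swing forward as they close: fully open they stand 13 mm farther back than shut.
Start: joints at [59.513, 21.807, 74.336, -0, 83.858, -12.336], TCP at [0.171, 0.523, 0.231] pointing down, gripper open.
Joint ranges: [-178.18, 178.18], [-50.72, 133.34], [12.68, 142.11], [-81.47, 261.47], [9.98, 163.14], [-165.26, 165.26]. Speed limits (degrees/s): [136.94, 136.94, 180, 180, 180, 180].

### API

Orientations are given as a 3x3 rotation matrix whose columns are the frame's x, y, z axes.
In Python, from rig import observe, get_image, close_job, hold_point_z gives the robot as it stands. The module is installed in compiled form; this text tells all that it offers.
- The arm moves only by the tool jog_arm, never from a script. Its arguments are lists of equal length, an entry for each row: "travel": the shift along the world's x, y, z in m, a list of three; "dr": the turn, a rotation vector about the world's x, y, z in rad, a list of three. In form: {"travel": [[x, y, z], ...], "dr": [[rx, ry, rz], ...]}. A call has 1 to 20 rows; each row shifts and turns the commanded pose from where the row before left it; what a row does not reach is not made up. A row lasts 1/12 s, in which the tool goes at most 41.7 mm and 7.16 degrees, less where a joint would pass 70% of its speed; a pose out of reach is approached as far as the arm can. A call with a gripper value outside its range is refused whole. "jaw" is the finger opening in m, from 0 to 0.0854, set as the call begins (left out, the last holds). The fingers move at their own pace and stop on an object; "newtons" is the grip in N (left out, the last holds). Time passes only in rows, so rows that do not move let the fingers close. It gives the time, the measured TCP pose, the force and the opening at its end, in the units of the state.
- observe(): the state, without advancing time (a new reading comes with each control period).
- get_image(name): name is "scene" or "side" or "wrist"; returns a dict with "color" (480x640x3 uint8, red, green, blue), "fovy" (degrees; the focal length in pixels is half the picture's height over the tangent of half this angle, whatever the lens; pixels are square), "cx", "cy" (the principal point, pixels), "k1" (the pictures are not rectified: a ray, as slopes to the right and down, at radius r is drawn at 1 + k1 r^2 times it, then the intrinsics apply), "R" (3x3) and "t" (3): a world point X has camera coordinates R X + t. Camera axes: x right, y down, z forward; pixel columns grow to the right and rows downward; lengths in m; the calibration is good to about 2 mm. A picture is of the moment at which its call begins. There is no depth.
- close_job(): hands the job in, once; it reports no verdict.
The state is a dict: "time_s": time; "q": joint angles; "qvel": joint speeds; "joint_efforts": joint torques, N m; "position": TCP position; "tool_rot": TCP orientation; "ft_force": force on the tool from outside, world axes, zero at the start; "wrist_torque": the same for the moment, N m; "grip_width": finger opening in m.
Only numpy, scipy, OpenCV 4.12 (cv2) and the standard library are available. Lean on these libraries where they do the work, as an engineer would, in place of code of your own. Each camera call takes 0.05 s, during which the arm holds its last target.

### The job

The wooden caddy has been pushed too far back under the wire shelf for a hand to reach. Draw the pull hook out of the stand by its steel bar, lay it down on the counter and let go, take it again by its wooden grip, drop its blade inside the caddy and draw the caddy right out from under the shelf. Lay the hook down on the bare counter, then lift the caddy by its centre board and set it down, without dropping it, flat on the free part of the serving tray beside the plate; do not touch the caddy by hand while it is under the shelf, and leave everything else where it stands.

Things in the scene. Friction and masses are not known exactly. Their poses are not given: they have to be found in the camera images.
- hook_grip (a point): Centre of the pull hook's wooden grip, a block 80 x 24 x 30 mm (x, y, z), 15 mm above the hook's underside. x along the hook towards its blade, z up. Hook: loose, 200 mm long, 0.2 kg, centre of mass 85 mm from here along x; rests stably, blade down, on grip and blade edge. It starts with the whole grip in the stand's pigeonhole, blade end out.
- hook_bar (a point): Point on the hook's steel bar (12 mm wide, 8 mm thick), 105 mm from hook_grip along x, 44 mm above the hook's underside (bar underside 40, top 48 mm). From the grip's end the bar slopes up, then is level from 35 mm before to 51 mm beyond this point. Same axes as hook_grip.
- hook_tip (a point): Middle of the lower edge of the hook's steel blade (30 mm wide in y, 4 mm thick in x, straight down from the bar's end), 158 mm from hook_grip along x, level with the hook's underside. Same axes as hook_grip.
- stand_mouth (a point): Mouth of the pigeonhole in a small fixed wooden stand: centre of the opening in its front face, 15 mm above the counter. x points into the hole (110 mm deep); the hook comes straight out along -x. Opening 36 mm wide, 42 mm high, its floor is the counter; stand 94 mm wide, 130 deep, 54 high in front, 104 at the back.
- caddy_centre (a point): Centre of the pale wooden caddy (loose, 0.25-0.5 kg), 42.5 mm above its underside. x from the wall nearest the shelf's front (-x) to the far wall; z up. Open box 120 x 100 mm (x, y), walls 7 thick, 28 high, floor 7; a centre board 10 thick in x, 92 wide in y, top 84 mm above the underside, divides it into two compartments 48 (x) by 86 (y) mm.
- shelf: Fixed steel wire shelf over the caddy, 260 deep (x) by 360 mm wide (y); origin on the counter under its centre, x from its open front to its back, front edge at x = -130 mm. Wire deck underside 113, top 123 mm high; legs at the four corners; bowls on its back half reach 185 mm. The caddy's near wall starts 65 to 95 mm behind the front edge.
- tray: Fixed wooden serving tray 360 x 240 mm (x, y), origin on the counter under its centre; floor top 10 mm, rim 24 mm above the counter (inside 340 x 220 mm); an arched handle 64 mm high over each short end (x = +-175 mm). The plate lies on its +x half, the -x half is free.
- plate: White plate, 150 mm across, 18 mm high, lying on the tray; origin at its underside's centre. Bystander.
- jar: Glass jar, 56 mm across, 85 mm high, standing under the shelf to one side of the caddy; origin at its underside. Bystander.
- tin: Steel can, 56 mm across, 80 mm high, standing under the shelf on the other side of the caddy; origin at its underside. Bystander.
- mill: Dark wooden pepper mill, 54 mm across, 155 mm high; origin at its underside. Bystander.
- mug: White mug, 76 mm across, 90 mm high; origin at its underside. Bystander.
Things that resemble listed ones, but are neither listed nor needed, are in the scene too. Leave any blue look-alike of the part that bears caddy_centre alone.

How it is judged (in metres and radians):
On the way, in this order (a step that is already met when the one before it is completed fails the run):
1. the hook lies on the counter, out of the stand, and has been let go (height (world z) of each of hook_grip, hook_tip below 0.03 m and contact force between the fingers and hook below 0.1 N and linear speed of hook below 0.03 m/s and (x of hook_grip in the frame of stand_mouth below -0.042 m or horizontal distance between hook_grip and stand_mouth above 0.09 m)), for 0.1 s.
2. the hook's blade is down inside the caddy, which is still under the shelf (x of hook_tip in the frame of caddy_centre between -0.055 and 0.055 m and y of hook_tip in the frame of caddy_centre between -0.045 and 0.045 m and z of hook_tip in the frame of caddy_centre below -0.02 m and x of caddy_centre in the frame of shelf above -0.12 m), for 0.05 s.
3. the caddy has been drawn out from under the shelf by the hook (x of hook_tip in the frame of caddy_centre between -0.055 and 0.055 m and y of hook_tip in the frame of caddy_centre between -0.045 and 0.045 m and z of hook_tip in the frame of caddy_centre below -0.02 m and x of caddy_centre in the frame of shelf below -0.185 m), for 0.05 s.
4. the hook lies on the counter again, let go (height (world z) of each of hook_grip, hook_tip below 0.03 m and contact force between the fingers and hook below 0.1 N and linear speed of hook below 0.03 m/s), for 0.1 s.
At the end, for the whole second after the job is handed in: The caddy stands flat on the tray's floor inside the rim (height within 6 mm, tilt under 0.06 rad), at rest; the hook lies on the bare counter (grip centre and blade edge under 30 mm high), at rest, off the tray; bystanders within 30 mm of where they stood (all of step 4 and x of caddy_centre in the frame of tray between -0.12 and 0.12 m and y of caddy_centre in the frame of tray between -0.07 and 0.07 m and z of caddy_centre in the frame of tray between 0.045 and 0.0585 m and angle between caddy_centre's own z axis and vertical below 0.06 rad and linear speed of caddy below 0.02 m/s and contact force between hook and tray below 0.05 N); the robot touches nothing.
It fails at once if the robot touched the caddy with its own fingers or arm while it was still under the shelf (contact force between any of the fingers, the arm and caddy above 0.5 N and x of caddy_centre in the frame of shelf above -0.16 m).
It fails at once if the caddy was dropped (linear speed of caddy above 0.8 m/s and contact force between the fingers and caddy below 0.1 N).
It fails at once if a bystander was moved by more than 30 mm (distance of any of plate, jar, tin, mill, mug from where it was at the start of the episode above 0.03 m).
It also fails if it takes over 72 s, if anything falls off the work surface, if the arm or the gripper's body presses on something with over 40 N, if the wrist force passes 120 N, or if a joint passes its speed limit or range.

## Working session

There is one attempt and no reset: what is moved stays moved. The work goes in short steps, Python scripts to look and compute and a tool call to move; the robot and the scene stay as the last step left them, time stands still between calls to the robot, and variables do not carry over. Pictures are saved under pics/ and viewed, and the job is handed in when it is done.

Besides the shell and the picture viewer there is one more tool, called after "Request:" in YAML: its name, and indented under it one key for each argument. jog_arm: Moves the arm, as the interface text tells. Its arguments: {"type":"object","properties":{"travel":{"type":"array"},"dr":{"type":"array"},"jaw":{"type":"number"},"newtons":{"type":"number"}},"required":["travel","dr"]}

```bash
mkdir -p pics; ls; cat > h.py <<'E'
import numpy as np, cv2
from rig import observe, get_image
def grab(n,f):
    g=get_image(n); cv2.imwrite(f'pics/{f}.png',g['color'][:,:,::-1]); np.save(f'pics/{f}.npy',g,allow_pickle=True); return g
def load(f): return np.load(f'pics/{f}.npy',allow_pickle=True).item()
def K(g):
    f=240/np.tan(np.radians(g['fovy'])/2); return f
def ray(g,u,v):
    f=K(g); d=np.array([(u-g['cx'])/f,(v-g['cy'])/f]); s=d.copy()
    for _ in range(20): s=d/(1+g['k1']*(s@s))
    R=np.array(g['R']);t=np.array(g['t'])
    o=-R.T@t; w=R.T@np.array([s[0],s[1],1]); return o,w/np.linalg.norm(w)
def onz(g,u,v,z):
    o,w=ray(g,u,v); return o+w*(z-o[2])/w[2]
def proj(g,X):
    c=np.array(g['R'])@np.array(X)+np.array(g['t']); s=c[:2]/c[2]; s=s*(1+g['k1']*(s@s)); return s*K(g)+[g['cx'],g['cy']]
def tri(*a):
    A=np.zeros((3,3));b=np.zeros(3)
    for g,u,v in a:
        o,w=ray(g,u,v);P=np.eye(3)-np.outer(w,w);A+=P;b+=P@o
    return np.linalg.solve(A,b)
E
python3 - <<'E'
from h import *
for n in('scene','side','wrist'):
    g=grab(n,n+'0'); print(n,g['fovy'],g['cx'],g['cy'],g['k1'],-np.array(g['R']).T@g['t'],np.array(g['R'])[2])
s=observe();print(s)
E
```

```text
pics
scene 42.34479095986156 334.58974576107494 244.38746385114595 -0.0696363055776721 [ 1.23749295 -0.68926554  1.05382765] [-0.52379164  0.49203175 -0.69537549]
side 43.6003763690252 317.2536526914706 241.29787279848262 -0.12088048541565559 [ 0.44373152 -1.02393683  0.98897602] [ 0.0373934   0.74559148 -0.66535335]
wrist 66.58848473740125 323.72642792846 238.64808805588206 0.010154137313440345 [0.10859233 0.541858   0.37278737] [ 0.24854633 -0.08247001 -0.9651028 ]
{'time_s': 0.15, 'q': array([ 5.95131742e+01,  2.18328267e+01,  7.43707849e+01, -9.29275202e-04,
        8.38587125e+01, -1.23350358e+01]), 'qvel': array([-0.00448478, -0.1028236 , -0.08541781, -0.03678867,  0.01174362,
        0.05158183]), 'joint_efforts': array([ 2.05000419e-03, -4.48619878e+01, -2.31346142e+01, -1.96618548e-04,
        3.77395671e-03, -5.12230088e-05]), 'position': array([0.17123207, 0.52243909, 0.23087052]), 'tool_rot': array([[-9.50235006e-01,  3.11533535e-01, -5.37968357e-04],
       [ 3.11533924e-01,  9.50234560e-01, -9.45554474e-04],
       [ 2.16624197e-04, -1.06609436e-03, -9.99999408e-01]]), 'ft_force': array([-0.26459093,  0.6879109 ,  0.42992916]), 'wrist_torque': array([-0.01051733,  0.01742154, -0.0584469 ]), 'grip_width': 0.08559912478672929}
```

View pics/scene0.png

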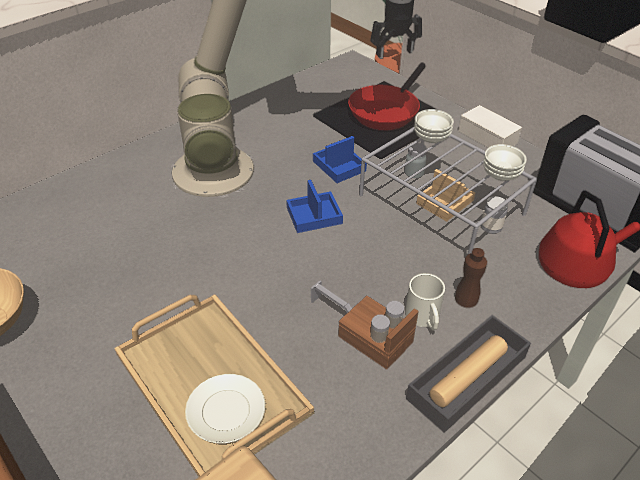

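View pics/side0.png

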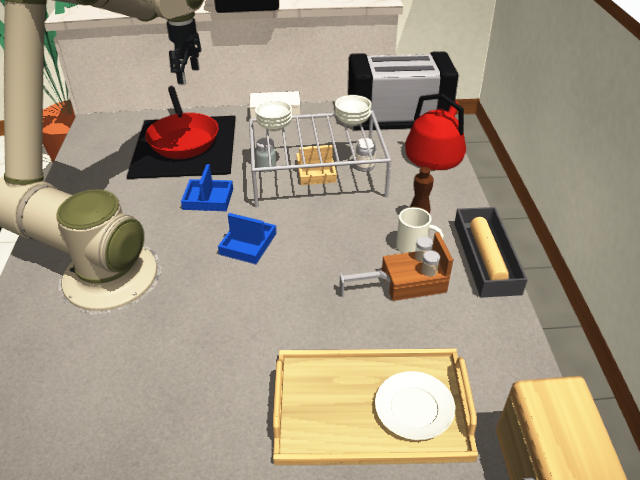

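View pics/wrist0.png

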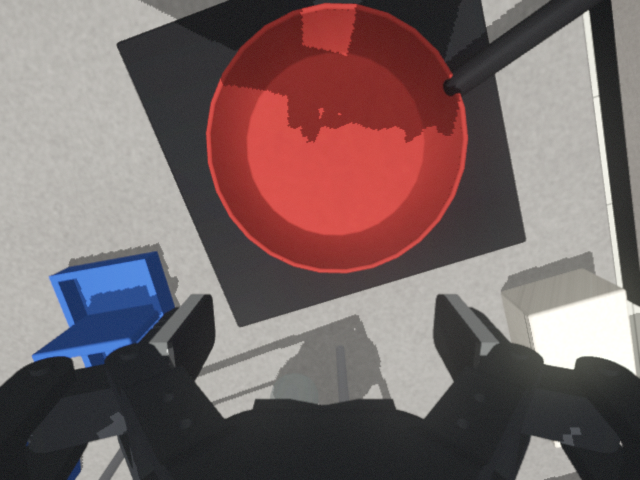

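Scene: the pale caddy is at scene (445,195) / side (318,163). The two blue look-alikes, scene (340,160) and (315,210), get left alone. The hook's blade end sticks out of the stand at scene (330,295) / side (360,278), towards the robot. I'll enlarge these to confirm.

```bash
python3 - <<'E'
from h import *
def crop(f,x0,y0,x1,y1,k,o):
    im=cv2.imread(f'pics/{f}.png')[y0:y1,x0:x1]; cv2.imwrite(f'pics/{o}.png',cv2.resize(im,None,fx=k,fy=k,interpolation=cv2.INTER_CUBIC))
crop('scene0',340,130,540,250,4,'c1')
crop('side0',230,85,410,215,4,'c2')
crop('scene0',300,240,500,370,4,'c3')
crop('side0',325,200,475,310,5,'c4')
E
```

```text
(no output)
```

View pics/c1.png

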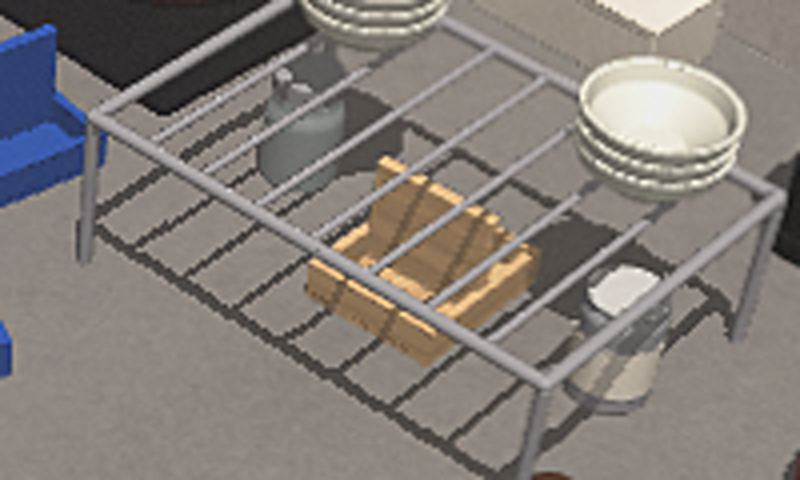

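View pics/c2.png

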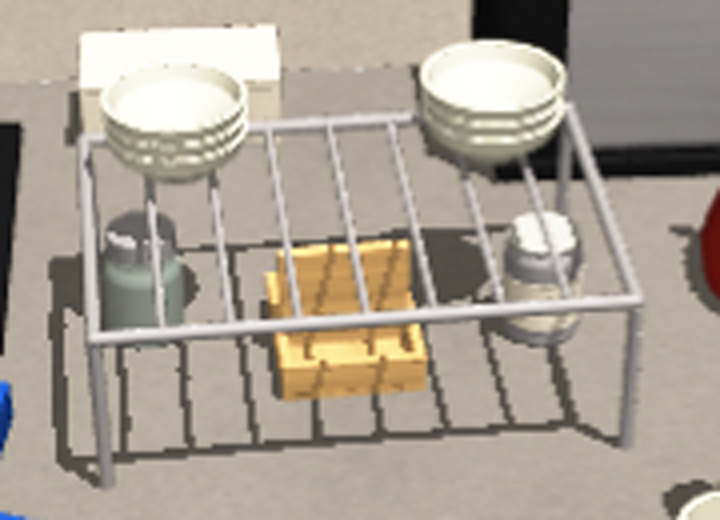

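View pics/c3.png

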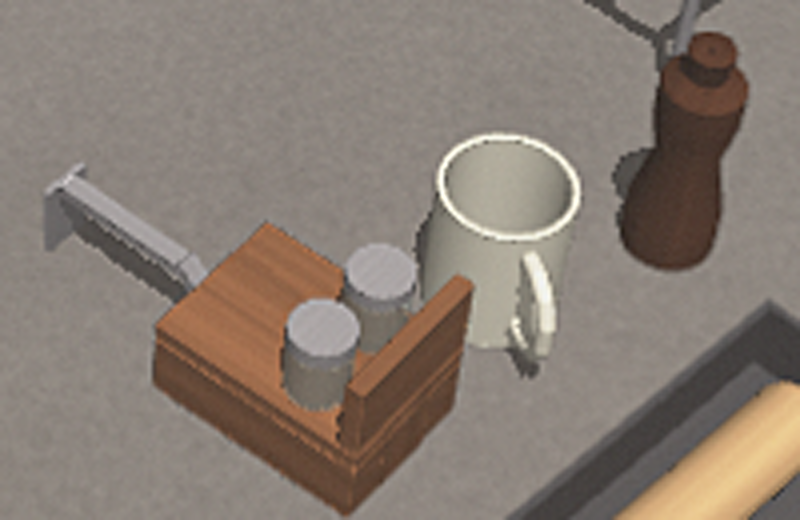

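View pics/c4.png

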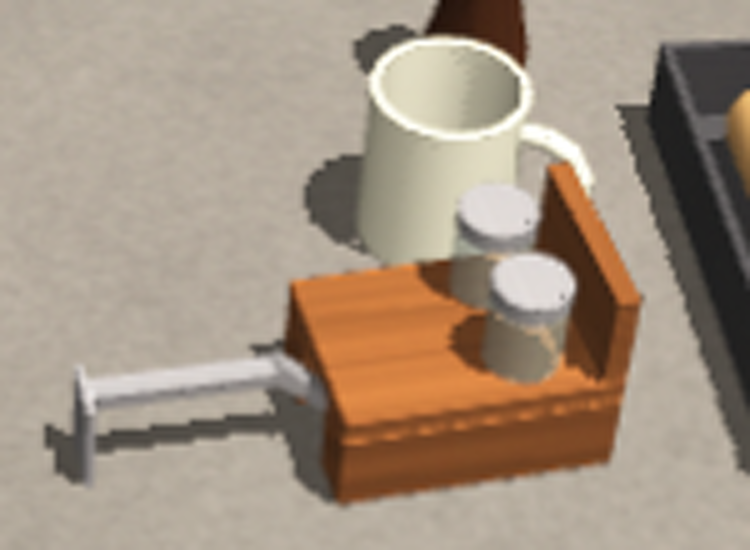

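```bash
cat > m.py <<'E'
from h import *
S=load('scene0');D=load('side0')
c1=lambda u,v:(S,340+u/4,130+v/4)
c2=lambda u,v:(D,230+u/4,85+v/4)
c3=lambda u,v:(S,300+u/4,240+v/4)
c4=lambda u,v:(D,325+u/5,200+v/5)
def P(n,a,b=None,z=None):
    s=n
    if b: s+=' tri '+str(tri(a,b).round(3))
    if z is not None:
        s+=' z '+str(onz(*a,z).round(3)) + (str(onz(*b,z).round(3)) if b else '')
    print(s)
P('shelfFL',c1(95,115),c2(95,338),.118)
P('shelfFR',c1(545,382),c2(640,300),.118)
P('shelfBR',c1(780,195),c2(570,110),.118)
P('shelfBL',c2(88,148),None,.118)
P('cadNRbot',c1(428,362),c2(427,388),0)
P('cadNLbot',c2(285,398),None,0)
P('cadNLtop',c1(307,262),None,.028)
P('boardL',c1(382,158),c2(278,250),.084)
P('boardR',c2(411,240),None,.084)
P('bladetop',c3(65,180),c4(85,375),.048)
P('kink',c3(185,260),c4(275,362),.048)
P('bladebotside',c4(88,485),None,0)
P('standFfar',c3(265,225),c4(292,287),.054)
P('standFnear',c3(157,330),c4(342,428),.054)
P('standFnearbot',c3(155,382),c4(340,500),0)
P('standBtop',c3(350,385),c4(640,300),.104)
# tray rim outer corners
for n,u,v in (('tL',275,352),('tR',470,350),('bL',275,462),('bR',477,461)): P('tray'+n,(D,u,v),None,.024)
P('plate side',(D,414,405),None,.018)
P('mug',c3(508,185),c4(450,85),.09)
P('mill',c3(712,50),None,.155)
P('jar',c1(300,180),c2(145,270),.04); P('tin',c1(628,290),c2(544,230),.08)
E
python3 m.py
```

```text
shelfFL tri [0.348 0.24  0.116] z [0.349 0.239 0.118][0.348 0.236 0.118]
shelfFR tri [0.699 0.255 0.118] z [0.698 0.256 0.118][0.699 0.253 0.118]
shelfBR tri [0.686 0.507 0.116] z [0.686 0.506 0.118][0.685 0.5   0.118]
shelfBL z [0.338 0.473 0.118]
cadNRbot tri [ 0.568  0.333 -0.001] z [0.568 0.333 0.   ][0.568 0.328 0.   ]
cadNLbot z [0.469 0.324 0.   ]
cadNLtop z [0.47  0.321 0.028]
boardL tri [0.469 0.386 0.081] z [0.472 0.382 0.084][0.469 0.382 0.084]
boardR z [0.561 0.388 0.084]
bladetop tri [ 0.546 -0.09   0.048] z [ 0.548 -0.093  0.048][ 0.545 -0.085  0.048]
kink tri [ 0.631 -0.08   0.044] z [ 0.633 -0.083  0.048][ 0.63  -0.083  0.048]
bladebotside z [ 0.545 -0.107  0.   ]
standFfar tri [ 0.644 -0.035  0.048] z [ 0.647 -0.038  0.054][ 0.643 -0.042  0.054]
standFnear tri [ 0.655 -0.122  0.043] z [ 0.662 -0.13   0.054][ 0.652 -0.132  0.054]
standFnearbot tri [ 0.656 -0.124  0.   ] z [ 0.656 -0.124  0.   ][ 0.656 -0.125  0.   ]
standBtop tri [ 0.779 -0.115  0.107] z [ 0.777 -0.111  0.104][ 0.781 -0.113  0.104]
traytL z [ 0.393 -0.271  0.024]
traytR z [ 0.786 -0.294  0.024]
traybL z [ 0.391 -0.511  0.024]
traybR z [ 0.741 -0.536  0.024]
plate side z [ 0.652 -0.41   0.018]
mug tri [0.731 0.057 0.086] z [0.733 0.054 0.09 ][0.73  0.053 0.09 ]
mill z [0.774 0.155 0.155]
jar tri [0.382 0.417 0.024] z [0.417 0.37  0.04 ][0.374 0.432 0.04 ]
tin tri [0.656 0.402 0.079] z [0.657 0.401 0.08 ][0.656 0.4   0.08 ]
```

Request:
jog_arm:
  travel:
    - [0.02, -0.03, 0.003]
    - [0.02, -0.03, 0.003]
    - [0.02, -0.03, 0.003]
    - [0.02, -0.03, 0.003]
    - [0.02, -0.03, 0.003]
    - [0.02, -0.03, 0.003]
    - [0.02, -0.03, 0.003]
    - [0.02, -0.03, 0.003]
    - [0.02, -0.03, 0.003]
    - [0.02, -0.03, 0.003]
    - [0.02, -0.03, 0]
    - [0.02, -0.03, 0]
    - [0.02, -0.03, 0]
    - [0.02, -0.03, 0]
    - [0.02, -0.03, 0]
    - [0.02, -0.03, 0]
    - [0.02, -0.03, 0]
    - [0.02, -0.03, 0]
    - [0.02, -0.03, 0]
    - [0.02, -0.03, 0]
  dr:
    - [0, 0, 0.021]
    - [0, 0, 0.021]
    - [0, 0, 0.021]
    - [0, 0, 0.021]
    - [0, 0, 0.021]
    - [0, 0, 0.021]
    - [0, 0, 0.021]
    - [0, 0, 0.021]
    - [0, 0, 0.021]
    - [0, 0, 0.021]
    - [0, 0, 0.021]
    - [0, 0, 0.021]
    - [0, 0, 0.021]
    - [0, 0, 0.021]
    - [0, 0, 0.021]
    - [0, 0, 0.021]
    - [0, 0, 0.021]
    - [0, 0, 0.021]
    - [0, 0, 0.021]
    - [0, 0, 0.021]

```text
time_s: 1.82
position: [0.5719, -0.0791, 0.261]
tool_rot: [[-0.995, -0.104, -0.001], [-0.104, 0.995, 0.0], [0.001, 0.0, -1.0]]
ft_force: [0.2, 0.0, 0.7]
grip_width: 0.0857
```

```bash
python3 - <<'E'
from h import *
g=grab('wrist','w1'); s=observe(); print(s['position'],s['q'],s['tool_rot'][:,1],s['time_s'])
E
```

```text
[ 0.57452155 -0.08418453  0.25991208] [-1.99682412e+01  2.39443020e+01  6.61481148e+01 -9.45364682e-02
  8.98815781e+01 -1.15782197e+02] [-0.10130176  0.99485432 -0.00168313] 1.8667
```

View pics/w1.png

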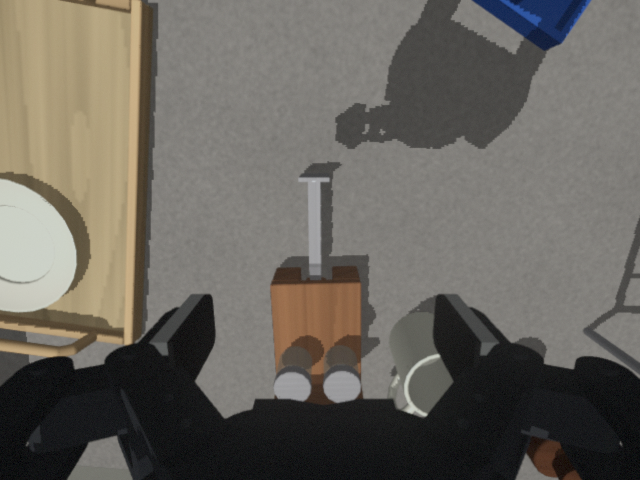

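```bash
python3 - <<'E'
from h import *
g=load('w1')
im=g['color'].astype(int); 
for v in (195,215,235,255):
    row=im[v,290:345].sum(1); m=np.where(row>390)[0]; a,b=290+m[0],290+m[-1]; p=onz(g,(a+b)/2,v,.048); print(v,a,b,p.round(4), np.linalg.norm(onz(g,a-.5,v,.048)-onz(g,b+.5,v,.048)).round(4))
print([onz(g,u,179,.048).round(4) for u in(299,329)])
print([onz(g,u,282.5,.054).round(4) for u in(272,361)])
D=load('side0');S=load('scene0')
c=im[:,:,2]-im[:,:,0]
print('blue', onz(D,249,262,0),onz(D,276,238,0.02),onz(D,222,250,0),onz(D,232,209,0))
E
```

```text
195 307 319 [ 0.5594 -0.0921  0.048 ] 0.0127
215 304 341 [ 0.5781 -0.0809  0.048 ] 0.0376
235 297 341 [ 0.5988 -0.0823  0.048 ] 0.0452
255 308 320 [ 0.6203 -0.0852  0.048 ] 0.0132
[array([ 0.5454, -0.107 ,  0.048 ]), array([ 0.5424, -0.0783,  0.048 ])]
[array([ 0.6522, -0.1251,  0.054 ]), array([ 0.6428, -0.0346,  0.054 ])]
blue [0.33194886 0.02164016 0.        ] [0.39823848 0.08119711 0.02      ] [0.26449926 0.06896716 0.        ] [2.81538095e-01 2.28865395e-01 1.11022302e-16]
```

Request:
jog_arm:
  travel:
    - [0, 0, 0]
    - [0, 0, 0]
  dr:
    - [0, 0, 0]
    - [0, 0, 0]

```text
time_s: 2.03
position: [0.5712, -0.0775, 0.2607]
tool_rot: [[-0.995, -0.102, -0.001], [-0.102, 0.995, 0.001], [0.001, 0.001, -1.0]]
ft_force: [0.3, 1.6, -0.4]
grip_width: 0.0853
```

```bash
python3 - <<'E'
from h import *
g=grab('wrist','w2'); im=g['color'].astype(int)
for v in range(170,280,8):
    sel=(np.ptp(im[v,280:360],axis=1)<14)&(im[v,280:360].sum(1)>420)
    m=np.where(sel)[0]
    if len(m)>4: a,b=280+m[0],280+m[-1]; print(v,a,b,len(m),onz(g,(a+b)/2,v,.048).round(4))
E
```

```text
186 306 317 12 [ 0.5498 -0.0928  0.048 ]
194 306 317 12 [ 0.5575 -0.092   0.048 ]
202 306 317 12 [ 0.5653 -0.0913  0.048 ]
210 306 317 12 [ 0.5733 -0.0906  0.048 ]
218 306 318 13 [ 0.5812 -0.0893  0.048 ]
226 307 318 12 [ 0.5893 -0.0881  0.048 ]
234 307 318 12 [ 0.5974 -0.0873  0.048 ]
242 307 318 12 [ 0.6057 -0.0865  0.048 ]
250 307 318 12 [ 0.6141 -0.0857  0.048 ]
258 308 318 11 [ 0.6226 -0.0844  0.048 ]
```

View pics/w2.png

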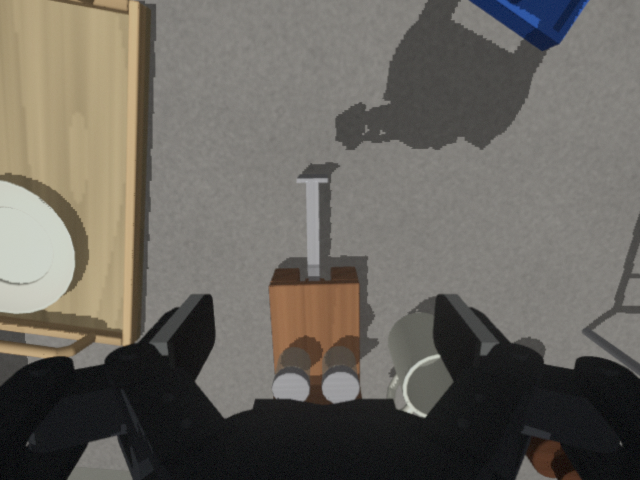

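Request:
jog_arm:
  travel:
    - [0.0041, -0.0012, -0.03]
    - [0.0041, -0.0012, -0.03]
    - [0.0041, -0.0012, -0.03]
    - [0.0041, -0.0012, -0.03]
    - [0.0041, -0.0012, -0.03]
    - [0.0041, -0.0012, -0.03]
    - [0.0041, -0.0012, -0.03]
    - [0.0041, -0.0012, -0.026]
    - [0, 0, 0]
    - [0, 0, 0]
  dr:
    - [0, 0, 0]
    - [0, 0, 0]
    - [0, 0, 0]
    - [0, 0, 0]
    - [0, 0, 0]
    - [0, 0, 0]
    - [0, 0, 0]
    - [0, 0, 0]
    - [0, 0, 0]
    - [0, 0, 0.01]

```text
time_s: 2.92
position: [0.6036, -0.0859, 0.0254]
tool_rot: [[-0.993, -0.114, -0.002], [-0.114, 0.993, 0.001], [0.002, 0.001, -1.0]]
ft_force: [0.3, -0.3, 1.0]
grip_width: 0.0856
```

Request:
jog_arm:
  travel:
    - [0, 0, 0]
    - [0, 0, 0]
    - [0, 0, 0]
    - [0, 0, 0]
    - [0, 0, 0]
    - [0, 0, 0]
    - [0, 0, 0]
    - [0, 0, 0]
  dr:
    - [0, 0, 0]
    - [0, 0, 0]
    - [0, 0, 0]
    - [0, 0, 0]
    - [0, 0, 0]
    - [0, 0, 0]
    - [0, 0, 0]
    - [0, 0, 0]
  jaw: 0.0
  newtons: 50

```text
time_s: 3.58
position: [0.6042, -0.0869, 0.0258]
tool_rot: [[-0.994, -0.113, 0.0], [-0.113, 0.994, 0.0], [-0.0, 0.0, -1.0]]
ft_force: [-1.4, 2.1, 5.3]
grip_width: 0.0106
```

Request:
jog_arm:
  travel:
    - [0, 0, 0.004]
    - [-0.01, -0.0011, 0]
    - [-0.01, -0.0011, 0]
    - [-0.01, -0.0011, 0]
    - [-0.01, -0.0011, 0]
    - [-0.01, -0.0011, 0]
    - [-0.01, -0.0011, 0]
    - [-0.01, -0.0011, 0]
    - [-0.01, -0.0011, 0]
    - [-0.01, -0.0011, 0]
    - [-0.01, -0.0011, 0]
    - [-0.01, -0.0011, 0]
    - [-0.01, -0.0011, 0]
    - [-0.01, -0.0011, 0]
    - [-0.005, 0, 0]
    - [0, 0, 0]
  dr:
    - [0, 0, 0]
    - [0, 0, 0]
    - [0, 0, 0]
    - [0, 0, 0]
    - [0, 0, 0]
    - [0, 0, 0]
    - [0, 0, 0]
    - [0, 0, 0]
    - [0, 0, 0]
    - [0, 0, 0]
    - [0, 0, 0]
    - [0, 0, 0]
    - [0, 0, 0]
    - [0, 0, 0]
    - [0, 0, 0]
    - [0, 0, 0]

```text
time_s: 4.92
position: [0.4683, -0.1012, 0.0293]
tool_rot: [[-0.994, -0.112, -0.001], [-0.112, 0.994, 0.0], [0.001, 0.0, -1.0]]
ft_force: [0.2, -0.1, -1.6]
grip_width: 0.0105
```

```bash
python3 - <<'E'
from h import *
g=grab('side','s1')
im=cv2.imread('pics/s1.png')[190:340,240:440]; cv2.imwrite('pics/s1c.png',cv2.resize(im,None,fx=4,fy=4))
E
```

```text
(no output)
```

View pics/s1c.png

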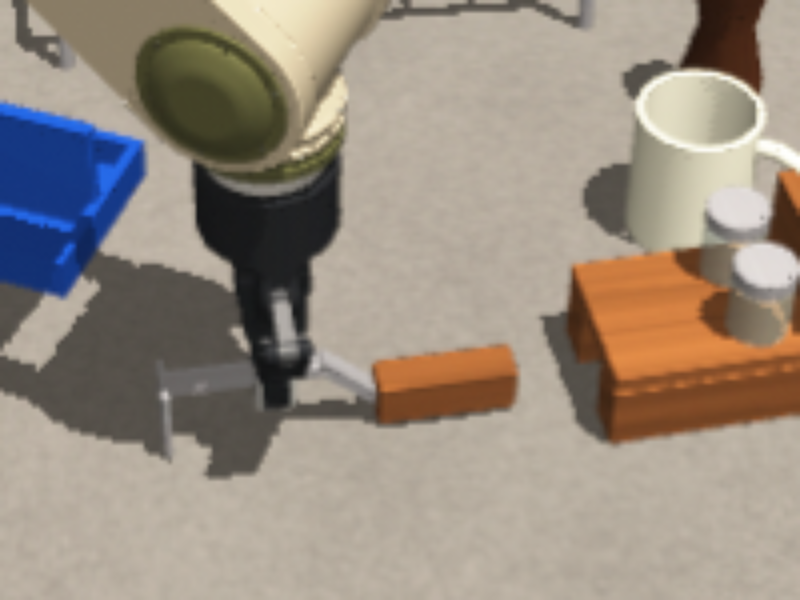

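Request:
jog_arm:
  travel:
    - [0, 0, 0.015]
    - [0, 0, 0.015]
    - [0.003, 0.004, 0]
    - [0.003, 0.004, 0]
    - [0.003, 0.004, 0]
    - [0.003, 0.004, 0]
    - [0.003, 0.004, 0]
    - [0.003, 0.004, 0]
    - [0.003, 0.004, 0]
    - [0.003, 0.004, 0]
    - [0.003, 0.004, 0]
    - [0.003, 0.004, 0]
    - [0, 0.004, 0]
    - [0, 0.004, 0]
    - [0, 0.004, 0]
    - [0, 0.004, 0]
    - [0, 0, 0]
  dr:
    - [0, 0, 0]
    - [0, 0, 0]
    - [0, 0, -0.116]
    - [0, 0, -0.116]
    - [0, 0, -0.116]
    - [0, 0, -0.116]
    - [0, 0, -0.116]
    - [0, 0, -0.116]
    - [0, 0, -0.116]
    - [0, 0, -0.116]
    - [0, 0, -0.116]
    - [0, 0, -0.116]
    - [0, 0, -0.116]
    - [0, 0, -0.116]
    - [0, 0, -0.116]
    - [0, 0, -0.116]
    - [0, 0, 0]

```text
time_s: 6.38
position: [0.4996, -0.0447, 0.0593]
tool_rot: [[-0.057, 0.998, 0.0], [0.998, 0.057, 0.0], [0.0, 0.0, -1.0]]
ft_force: [-0.1, 0.1, -1.1]
grip_width: 0.011
```

Request:
jog_arm:
  travel:
    - [0, 0, -0.008]
    - [0, 0, -0.008]
    - [0, 0, -0.006]
    - [0, 0, -0.004]
    - [0, 0, -0.003]
    - [0, 0, -0.002]
    - [0, 0, -0.002]
    - [0, 0, 0]
    - [0, 0, 0]
  dr:
    - [0, 0, 0]
    - [0, 0, 0]
    - [0, 0, 0]
    - [0, 0, 0]
    - [0, 0, 0]
    - [0, 0, 0]
    - [0, 0, 0]
    - [0, 0, 0]
    - [0, 0, 0]

```text
time_s: 7.13
position: [0.4992, -0.0453, 0.0264]
tool_rot: [[-0.06, 0.998, 0.0], [0.998, 0.06, -0.0], [-0.0, 0.0, -1.0]]
ft_force: [-0.6, -0.4, -1.8]
grip_width: 0.0111
```

Request:
jog_arm:
  travel:
    - [0, 0, -0.001]
    - [0, 0, -0.001]
    - [0, 0, 0]
  dr:
    - [0, 0, 0]
    - [0, 0, 0]
    - [0, 0, 0]

```text
time_s: 7.38
position: [0.5, -0.0453, 0.0256]
tool_rot: [[-0.06, 0.998, 0.003], [0.998, 0.06, -0.001], [-0.001, 0.003, -1.0]]
ft_force: [0.2, 2.0, 9.5]
grip_width: 0.0111
```

```bash
python3 - <<'E'
from h import *
s=observe(); print(s['position'],s['ft_force'])
g=grab('side','s2')
im=cv2.imread('pics/s2.png')[190:340,240:440]; cv2.imwrite('pics/s2c.png',cv2.resize(im,None,fx=4,fy=4))
E
```

```text
[ 0.49999023 -0.04528459  0.0255597 ] [0.18904589 2.00537899 9.45635138]
```

View pics/s2c.png

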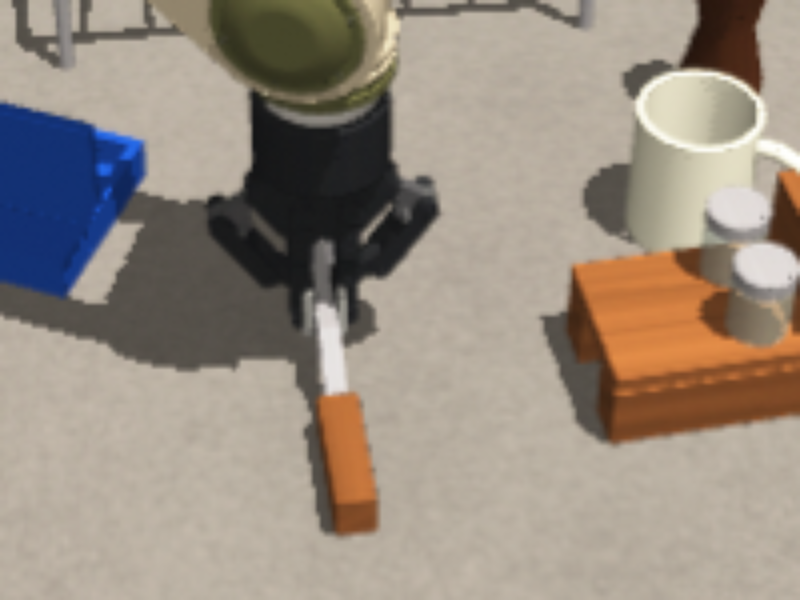

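Request:
jog_arm:
  travel:
    - [0, 0, 0]
    - [0, 0, 0]
    - [0, 0, 0]
    - [0, 0, 0]
    - [0, 0, 0.02]
    - [0, 0, 0.02]
    - [0, 0, 0.02]
    - [0.002, -0.03, 0]
    - [0.002, -0.03, 0]
    - [0.002, -0.03, 0]
    - [0.001, -0.03, 0]
    - [0, 0, 0]
  dr:
    - [0, 0, 0]
    - [0, 0, 0]
    - [0, 0, 0]
    - [0, 0, 0]
    - [0, 0, 0]
    - [0, 0, 0]
    - [0, 0, 0]
    - [0, 0, 0]
    - [0, 0, 0]
    - [0, 0, 0]
    - [0, 0, 0]
    - [0, 0, 0]
  jaw: 0.07

```text
time_s: 8.43
position: [0.5066, -0.1699, 0.0843]
tool_rot: [[-0.056, 0.998, 0.001], [0.998, 0.056, -0.002], [-0.002, 0.001, -1.0]]
ft_force: [-0.2, -0.5, 0.4]
grip_width: 0.07
```

```bash
python3 - <<'E'
from h import *
s=observe(); print(s['position'],s['ft_force'])
g=grab('wrist','w3');grab('side','s3')
E
```

```text
[ 0.50662126 -0.16992819  0.08428351] [-0.17670896 -0.4636565   0.3581981 ]
```

View pics/w3.png

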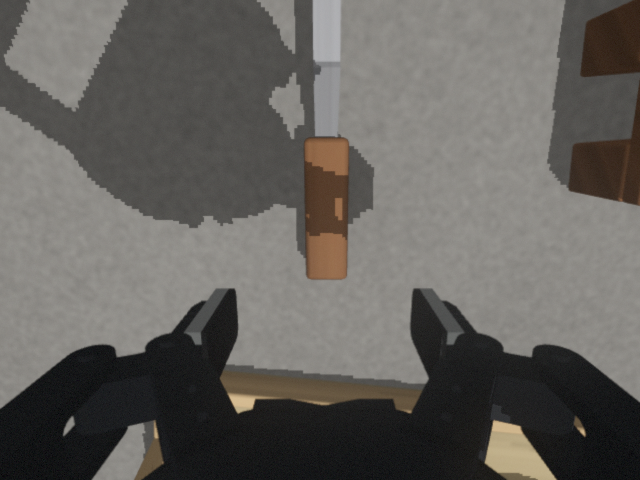

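View pics/s3.png

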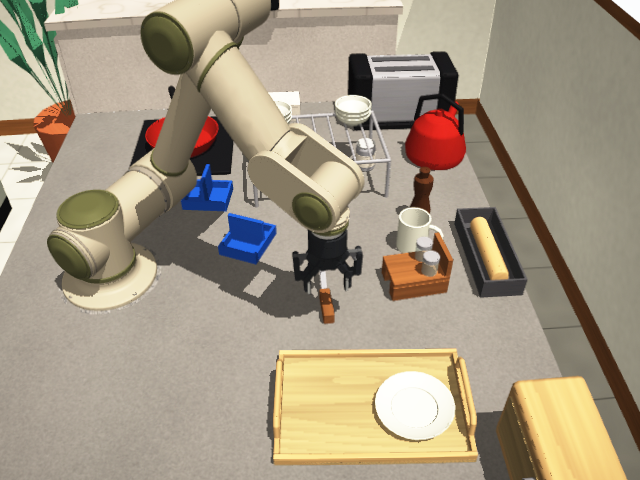

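```bash
python3 - <<'E'
from h import *
g=load('w3');D=load('s3')
for u,v in((306,140),(347,140),(307,277),(346,277)): print(onz(g,u,v,.03).round(4))
print('bar',onz(g,327,10,.048).round(4),onz(g,327,64,.048).round(4))
print(proj(D,[.5066,-.1699,.0843]), proj(g,[.5066,-.1699,.0843]),proj(D,[.507,-.145,.03]))
s=observe();print(s['position'])
E
```

```text
[ 0.4941 -0.1061  0.03  ]
[ 0.5153 -0.1049  0.03  ]
[ 0.4979 -0.1817  0.03  ]
[ 0.5202 -0.1805  0.03  ]
bar [ 0.5016 -0.0517  0.048 ] [ 0.5028 -0.0728  0.048 ]
[327.64324865 292.23793584] [323.43206588 298.8723851 ] [326.96645717 301.16491681]
[ 0.50587247 -0.16588262  0.0840194 ]
```

Request:
jog_arm:
  travel:
    - [0, 0, -0.02]
    - [0, 0, -0.02]
    - [0, 0, -0.02]
    - [0, 0, -0.01]
    - [0, 0, -0.007]
    - [0, 0, 0]
  dr:
    - [0, 0, 0]
    - [0, 0, 0]
    - [0, 0, 0]
    - [0, 0, 0]
    - [0, 0, 0]
    - [0, 0, 0]

```text
time_s: 9.03
position: [0.5058, -0.1644, 0.0065]
tool_rot: [[-0.061, 0.998, -0.002], [0.998, 0.061, 0.001], [0.001, -0.002, -1.0]]
ft_force: [0.4, -0.8, 0.1]
grip_width: 0.07
```

Request:
jog_arm:
  travel:
    - [0, 0, 0]
    - [0, 0, 0]
    - [0, 0, 0]
    - [0, 0, 0]
    - [0, 0, 0]
    - [0, 0, 0]
  dr:
    - [0, 0, 0]
    - [0, 0, 0]
    - [0, 0, 0]
    - [0, 0, 0]
    - [0, 0, 0]
    - [0, 0, 0]
  jaw: 0.0
  newtons: 90

```text
time_s: 9.53
position: [0.5067, -0.1655, 0.0084]
tool_rot: [[-0.06, 0.998, 0.002], [0.998, 0.06, -0.001], [-0.001, 0.002, -1.0]]
ft_force: [-0.4, 1.3, 5.8]
grip_width: 0.022
```

Request:
jog_arm:
  travel:
    - [0, 0, 0.014]
    - [0, 0, 0.015]
    - [0, 0, 0.015]
    - [0.0021, 0.0215, 0]
    - [0.0021, 0.0215, 0]
    - [0.0021, 0.0215, 0]
    - [0.0021, 0.0215, 0]
    - [0.0021, 0.0215, 0]
    - [0.0021, 0.0215, 0]
    - [0.0021, 0.0215, 0]
    - [0.0021, 0.0215, 0]
    - [0.0021, 0.0215, 0]
    - [0.0021, 0.0215, 0]
    - [0, 0, 0]
    - [0, 0, 0]
  dr:
    - [0, 0, 0]
    - [0, 0, 0]
    - [0, 0, 0]
    - [0, 0, 0]
    - [0, 0, 0]
    - [0, 0, 0]
    - [0, 0, 0]
    - [0, 0, 0]
    - [0, 0, 0]
    - [0, 0, 0]
    - [0, 0, 0]
    - [0, 0, 0]
    - [0, 0, 0]
    - [0, 0, 0]
    - [0, 0, 0]

```text
time_s: 10.78
position: [0.527, 0.0504, 0.0515]
tool_rot: [[-0.062, 0.998, 0.0], [0.998, 0.062, -0.0], [-0.0, 0.0, -1.0]]
ft_force: [0.6, -1.4, -2.9]
grip_width: 0.0223
```

```bash
python3 - <<'E'
from h import *
grab('wrist','w4');grab('side','s4');grab('scene','sc4')
s=observe(); print(s['position'],s['ft_force'])
im=cv2.imread('pics/s4.png')[85:285,230:430]; cv2.imwrite('pics/s4c.png',cv2.resize(im,None,fx=3,fy=3,interpolation=cv2.INTER_CUBIC))
im=cv2.imread('pics/sc4.png')[120:320,330:540]; cv2.imwrite('pics/sc4c.png',cv2.resize(im,None,fx=3,fy=3,interpolation=cv2.INTER_CUBIC))
E
```

```text
[0.52713053 0.04893188 0.05139551] [ 0.57148463 -0.01865216 -2.25041879]
```

View pics/w4.png

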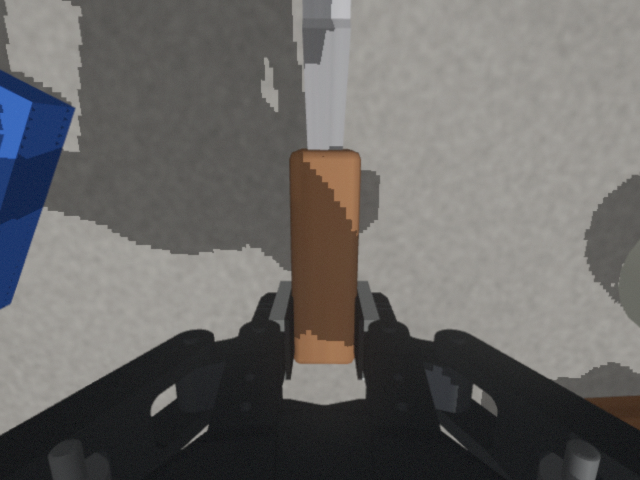

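View pics/s4c.png

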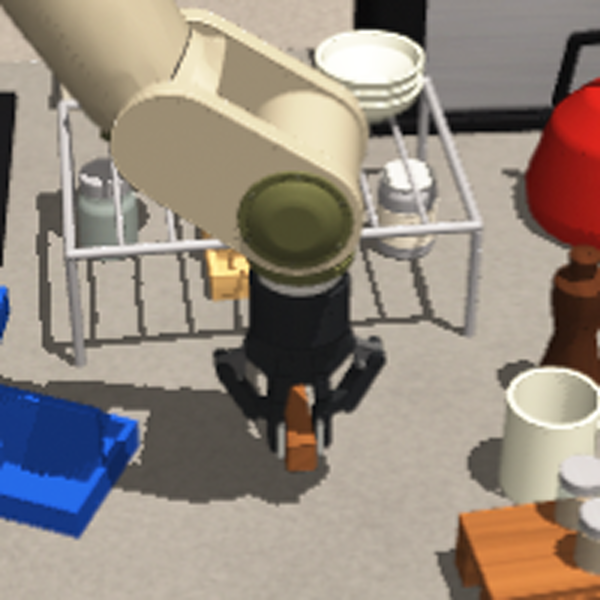

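View pics/sc4c.png

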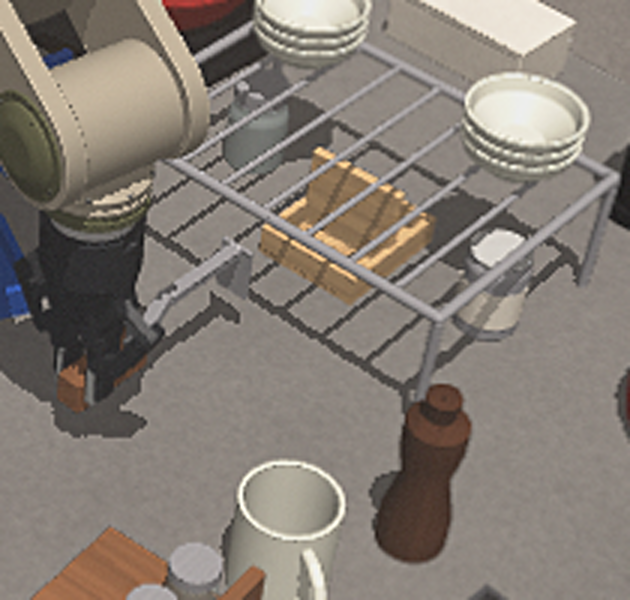

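```bash
python3 - <<'E'
from h import *
g=load('sc4')
for p in ([.516,.229,.043],[.531,.23,.043],[.501,.228,.043],[.516,.229,.091]): 
    q=proj(g,p); print(p,((q-[330,120])*3).round(0))
q=proj(g,[.517,.36,.007]);print(((q-[330,120])*3).round(0))
E
```

```text
[0.516, 0.229, 0.043] [228. 286.]
[0.531, 0.23, 0.043] [243. 295.]
[0.501, 0.228, 0.043] [214. 278.]
[0.516, 0.229, 0.091] [234. 241.]
[327. 253.]
```

Request:
jog_arm:
  travel:
    - [0, 0, 0.004]
    - [-0.001, 0.022, 0]
    - [-0.001, 0.022, 0]
    - [-0.001, 0.022, 0]
    - [-0.001, 0.021, 0]
    - [0, 0, 0]
    - [0, 0, 0]
  dr:
    - [0, 0, 0]
    - [0, 0, 0]
    - [0, 0, 0]
    - [0, 0, 0]
    - [0, 0, 0]
    - [0, 0, 0]
    - [0, 0, 0]

```text
time_s: 11.52
position: [0.5231, 0.1368, 0.0555]
tool_rot: [[-0.061, 0.998, 0.0], [0.998, 0.061, -0.0], [-0.0, 0.0, -1.0]]
ft_force: [-0.1, -0.1, -1.4]
grip_width: 0.0222
```

```bash
python3 - <<'E'
from h import *
g=grab('scene','sc5')
s=observe(); print(s['position'],s['ft_force'])
im=cv2.imread('pics/sc5.png')[150:250,360:500]; cv2.imwrite('pics/sc5c.png',cv2.resize(im,None,fx=5,fy=5,interpolation=cv2.INTER_CUBIC))
p=s['position']+.18*np.append(s['tool_rot'][:2,0],0)-[0,0,.008]
for e in (-.015,0,.015): print(((proj(g,p+[e,0,0])-[360,150])*5).round(0))
E
```

```text
[0.52324906 0.13612508 0.05550094] [-0.42519816 -0.6599013  -2.14003928]
[321. 229.]
[343. 243.]
[365. 257.]
```

View pics/sc5c.png

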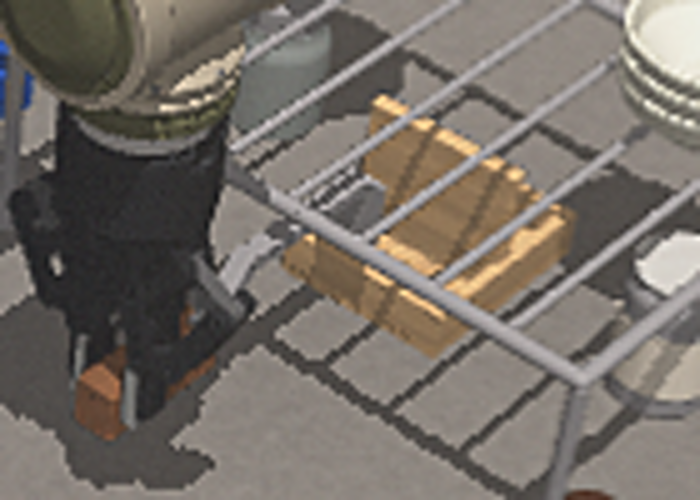

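Request:
jog_arm:
  travel:
    - [0, 0.014, 0]
    - [0, 0.014, 0]
    - [0, 0.014, 0]
    - [0, 0, 0]
  dr:
    - [0, 0, 0]
    - [0, 0, 0]
    - [0, 0, 0]
    - [0, 0, 0]

```text
time_s: 11.9
position: [0.5233, 0.1792, 0.0554]
tool_rot: [[-0.06, 0.998, 0.0], [0.998, 0.06, 0.0], [0.0, 0.0, -1.0]]
ft_force: [0.4, -0.2, -1.8]
grip_width: 0.0223
```

```bash
python3 - <<'E'
from h import *
g=grab('scene','sc6')
s=observe(); print(s['position'],s['ft_force'])
im=cv2.imread('pics/sc6.png')[150:250,360:500]; cv2.imwrite('pics/sc6c.png',cv2.resize(im,None,fx=5,fy=5,interpolation=cv2.INTER_CUBIC))
E
```

```text
[0.52329574 0.17825342 0.05538522] [ 0.30517533 -0.39742374 -2.73672479]
```

View pics/sc6c.png

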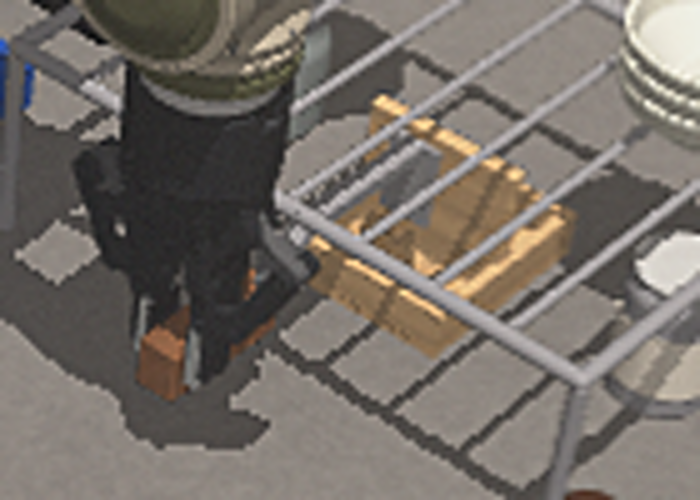

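Request:
jog_arm:
  travel:
    - [0, 0, -0.008]
    - [0, 0, -0.008]
    - [0, 0, -0.008]
    - [0, 0, -0.006]
    - [0, 0, 0]
    - [0, 0, 0]
  dr:
    - [0, 0, 0]
    - [0, 0, 0]
    - [0, 0, 0]
    - [0, 0, 0]
    - [0, 0, 0]
    - [0, 0, 0]

```text
time_s: 12.45
position: [0.523, 0.1784, 0.0248]
tool_rot: [[-0.06, 0.998, -0.001], [0.998, 0.06, -0.0], [-0.0, -0.001, -1.0]]
ft_force: [0.0, 0.1, -1.4]
grip_width: 0.0225
```

```bash
python3 - <<'E'
from h import *
g=grab('scene','sc7')
s=observe(); print(s['position'],s['ft_force'],s['wrist_torque'])
im=cv2.imread('pics/sc7.png')[150:250,360:500]; cv2.imwrite('pics/sc7c.png',cv2.resize(im,None,fx=5,fy=5,interpolation=cv2.INTER_CUBIC))
E
```

```text
[0.52320593 0.17857648 0.02522002] [-0.64484355 -0.31394008 -2.18664612] [-0.22436066  0.01320944 -0.00242793]
```

View pics/sc7c.png

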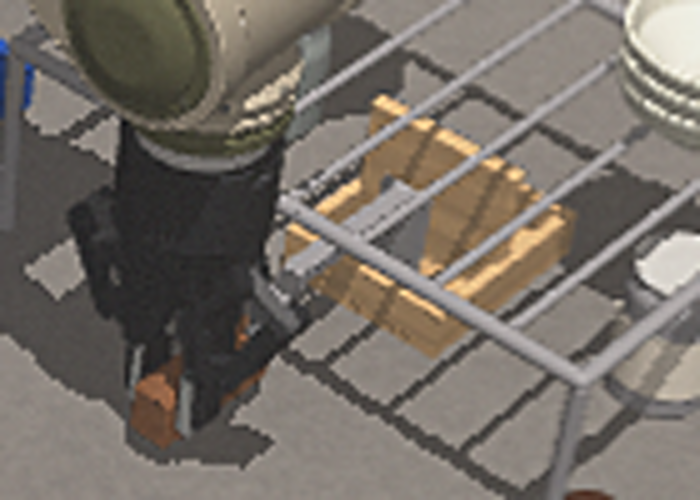

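Request:
jog_arm:
  travel:
    - [0, 0, -0.003]
    - [0, 0, -0.002]
    - [0, 0, 0]
    - [0, -0.008, 0]
    - [0, -0.008, 0]
    - [0, -0.005, 0]
    - [0, -0.004, 0]
    - [0.0005, -0.01, 0]
    - [0.0005, -0.01, 0]
    - [0.0005, -0.01, 0]
    - [0.0005, -0.01, 0]
    - [0.0005, -0.01, 0]
    - [0.0005, -0.01, 0]
    - [0.0005, -0.005, 0]
    - [0, 0, 0]
  dr:
    - [0, 0, 0]
    - [0, 0, 0]
    - [0, 0, 0]
    - [0, 0, 0]
    - [0, 0, 0]
    - [0, 0, 0]
    - [0, 0, 0]
    - [0, 0, 0]
    - [0, 0, 0]
    - [0, 0, 0]
    - [0, 0, 0]
    - [0, 0, 0]
    - [0, 0, 0]
    - [0, 0, 0]
    - [0, 0, 0]

```text
time_s: 13.75
position: [0.5269, 0.0873, 0.0203]
tool_rot: [[-0.059, 0.998, 0.0], [0.998, 0.059, -0.0], [-0.0, 0.0, -1.0]]
ft_force: [0.2, 0.9, -1.8]
grip_width: 0.0223
```

```bash
python3 - <<'E'
from h import *
g=grab('scene','sc8')
s=observe(); print(s['position'],s['ft_force'],s['wrist_torque'])
im=cv2.imread('pics/sc8.png')[150:290,340:500]; cv2.imwrite('pics/sc8c.png',cv2.resize(im,None,fx=4,fy=4,interpolation=cv2.INTER_CUBIC))
E
```

```text
[0.52680733 0.08796182 0.02036248] [ 0.31224775  1.19364178 -1.80068541] [-0.20692713  0.01640777 -0.00958722]
```

View pics/sc8c.png

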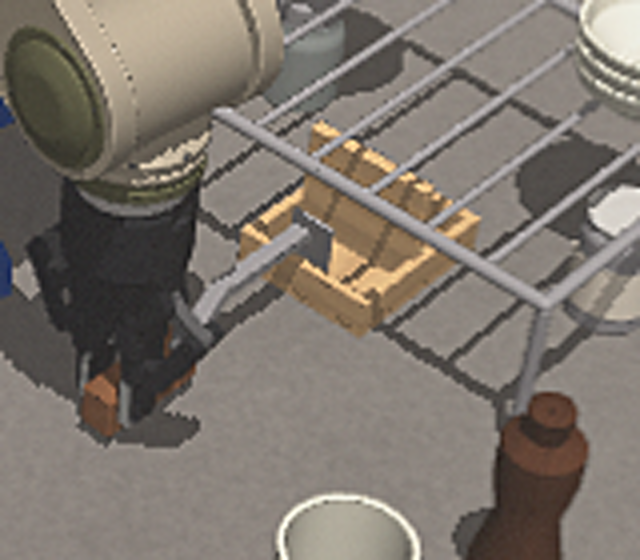

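Request:
jog_arm:
  travel:
    - [0.0005, -0.005, 0]
    - [0.0005, -0.01, 0]
    - [0.0005, -0.01, 0]
    - [0.0005, -0.01, 0]
    - [0.0005, -0.01, 0]
    - [0.0005, -0.01, 0]
    - [0.0005, -0.01, 0]
    - [0.0005, -0.01, 0]
    - [0.0005, -0.01, 0]
    - [0.0005, -0.01, 0]
    - [0.0005, -0.01, 0]
    - [0.0005, -0.01, 0]
    - [0.0005, -0.01, 0]
    - [0.0005, -0.01, 0]
    - [0.0005, -0.01, 0]
    - [0.0005, -0.01, 0]
    - [0, -0.006, 0]
    - [0, -0.004, 0]
    - [0, 0, 0]
    - [0, 0, 0]
  dr:
    - [0, 0, 0]
    - [0, 0, 0]
    - [0, 0, 0]
    - [0, 0, 0]
    - [0, 0, 0]
    - [0, 0, 0]
    - [0, 0, 0]
    - [0, 0, 0]
    - [0, 0, 0]
    - [0, 0, 0]
    - [0, 0, 0]
    - [0, 0, 0]
    - [0, 0, 0]
    - [0, 0, 0]
    - [0, 0, 0]
    - [0, 0, 0]
    - [0, 0, 0]
    - [0, 0, 0]
    - [0, 0, 0]
    - [0, 0, 0]

```text
time_s: 15.47
position: [0.5347, -0.0765, 0.0204]
tool_rot: [[-0.06, 0.998, 0.0], [0.998, 0.06, -0.0], [-0.0, 0.0, -1.0]]
ft_force: [0.5, -0.8, -1.9]
grip_width: 0.0223
```

```bash
python3 - <<'E'
from h import *
g=grab('scene','sc9');grab('side','s9')
s=observe(); print(s['position'],s['ft_force'],s['wrist_torque'])
im=cv2.imread('pics/sc9.png')[150:330,300:500]; cv2.imwrite('pics/sc9c.png',cv2.resize(im,None,fx=3,fy=3,interpolation=cv2.INTER_CUBIC))
im=cv2.imread('pics/s9.png')[110:330,220:440]; cv2.imwrite('pics/s9c.png',cv2.resize(im,None,fx=2.7,fy=2.7,interpolation=cv2.INTER_CUBIC))
E
```

```text
[ 0.53467678 -0.07613165  0.02037978] [-0.43518746 -0.41459676 -1.88187974] [-0.19672888  0.00488462 -0.01683114]
```

View pics/sc9c.png

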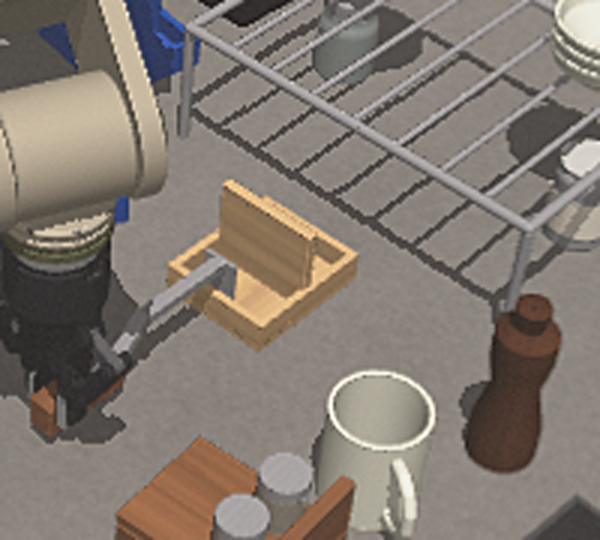

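View pics/s9c.png

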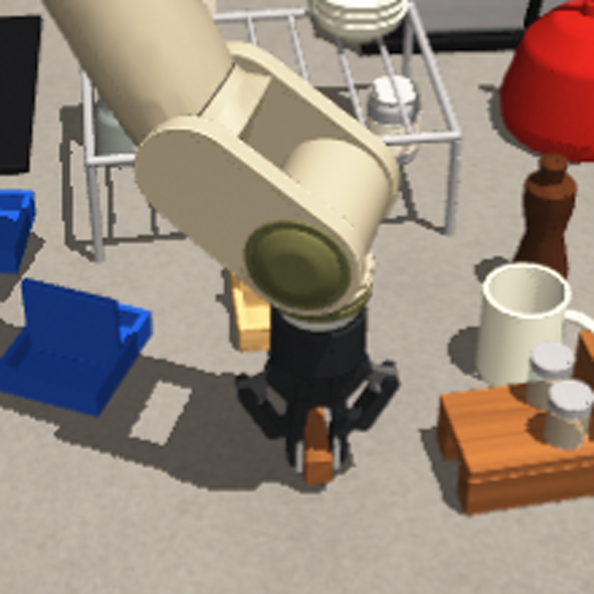

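```bash
python3 - <<'E'
from h import *
g=load('sc9')
c=lambda u,v,z:print(onz(g,300+u/3,150+v/3,z).round(4))
c(258,350,0);c(168,265,.028);c(357,253,.028);c(225,183,.084);c(312,240,.084)
E
```

```text
[0.5797 0.0972 0.    ]
[0.4831 0.0895 0.028 ]
[0.5737 0.2151 0.028 ]
[0.4854 0.1468 0.084 ]
[0.5771 0.1503 0.084 ]
```

Request:
jog_arm:
  travel:
    - [0, 0.006, 0]
    - [0, 0.004, 0]
    - [0, 0, 0.018]
    - [0, 0, 0.018]
    - [0, 0, 0.018]
    - [0, 0, 0]
    - [-0.01, -0.017, 0]
    - [-0.018, -0.017, 0]
    - [-0.018, -0.017, 0]
    - [-0.018, -0.017, 0]
    - [-0.018, -0.012, 0]
    - [-0.013, 0, 0]
    - [0, 0, -0.015]
    - [0, 0, -0.015]
    - [0, 0, -0.015]
    - [0, 0, -0.01]
    - [0, 0, -0.005]
    - [0, 0, -0.003]
    - [0, 0, 0]
    - [0, 0, 0]
  dr:
    - [0, 0, 0]
    - [0, 0, 0]
    - [0, 0, 0]
    - [0, 0, 0]
    - [0, 0, 0]
    - [0, 0, 0]
    - [0, 0, 0]
    - [0, 0, 0]
    - [0, 0, 0]
    - [0, 0, 0]
    - [0, 0, 0]
    - [0, 0, 0]
    - [0, 0, 0]
    - [0, 0, 0]
    - [0, 0, 0]
    - [0, 0, 0]
    - [0, 0, 0]
    - [0, 0, 0]
    - [0, 0, 0]
    - [0, 0, 0]

```text
time_s: 17.23
position: [0.4398, -0.1462, 0.0115]
tool_rot: [[-0.06, 0.998, 0.0], [0.998, 0.06, -0.0], [-0.0, 0.0, -1.0]]
ft_force: [0.6, -0.8, -1.4]
grip_width: 0.0226
```

```bash
python3 - <<'E'
from h import *
g=grab('scene','sc10');grab('side','s10')
s=observe(); print(s['position'],s['ft_force'],s['wrist_torque'])
im=cv2.imread('pics/sc10.png')[150:330,230:430]; cv2.imwrite('pics/sc10c.png',cv2.resize(im,None,fx=3,fy=3,interpolation=cv2.INTER_CUBIC))
E
```

```text
[ 0.43990455 -0.14635891  0.01178418] [ 0.09011303 -0.14472103 -3.0373839 ] [-0.28190241 -0.04496161 -0.03436269]
```

View pics/sc10c.png

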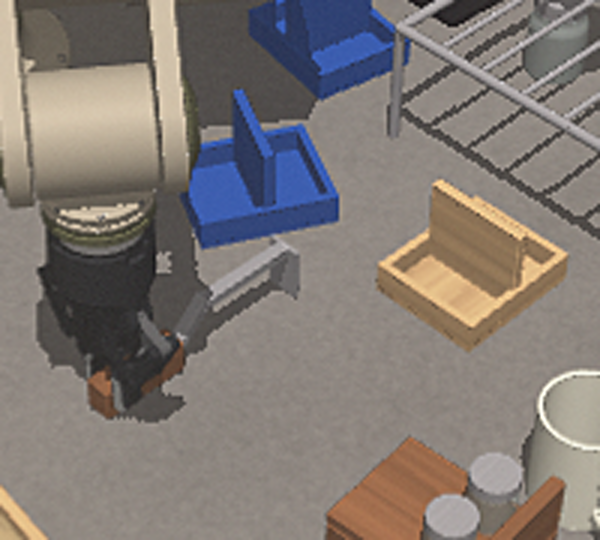

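Request:
jog_arm:
  travel:
    - [0, 0, -0.0015]
    - [0, 0, -0.0015]
    - [0, 0, -0.001]
    - [0, 0, 0]
  dr:
    - [0, 0, 0]
    - [0, 0, 0]
    - [0, 0, 0]
    - [0, 0, 0]

```text
time_s: 17.67
position: [0.4398, -0.1464, 0.0084]
tool_rot: [[-0.06, 0.998, 0.001], [0.998, 0.06, -0.001], [-0.001, 0.001, -1.0]]
ft_force: [-3.8, 2.0, 14.9]
grip_width: 0.0224
```

Request:
jog_arm:
  travel:
    - [0, 0, 0]
    - [0, 0, 0]
    - [0, 0, 0]
    - [0, 0, 0]
    - [0, 0, 0.025]
    - [0, 0, 0.025]
    - [0, 0, 0.03]
    - [0, 0, 0.03]
    - [0, 0, 0.03]
    - [0, 0, 0.03]
  dr:
    - [0, 0, 0]
    - [0, 0, 0]
    - [0, 0, 0]
    - [0, 0, 0]
    - [0, 0, 0]
    - [0, 0, 0]
    - [0, 0, 0]
    - [0, 0, 0]
    - [0, 0, 0]
    - [0, 0, 0]
  jaw: 0.07

```text
time_s: 18.5
position: [0.4393, -0.1461, 0.1788]
tool_rot: [[-0.06, 0.998, -0.0], [0.998, 0.06, 0.0], [0.0, -0.0, -1.0]]
ft_force: [-0.5, -0.2, -0.1]
grip_width: 0.0699
```

Request:
jog_arm:
  travel:
    - [0.006, 0.018, 0]
    - [0.006, 0.018, 0]
    - [0.006, 0.018, 0]
    - [0.006, 0.018, 0]
    - [0.006, 0.018, 0]
    - [0.006, 0.018, 0]
    - [0.006, 0.018, 0]
    - [0.006, 0.018, 0]
    - [0.006, 0.018, 0]
    - [0.006, 0.018, 0]
    - [0.006, 0.018, 0]
    - [0.006, 0.018, 0]
    - [0.006, 0.018, 0]
    - [0.006, 0.018, 0]
    - [0.006, 0.018, 0]
    - [0, 0.018, 0]
    - [0, 0.01, 0]
    - [0, 0, 0]
    - [0, 0, 0]
    - [0, 0, 0]
  dr:
    - [0, 0, -0.105]
    - [0, 0, -0.105]
    - [0, 0, -0.105]
    - [0, 0, -0.105]
    - [0, 0, -0.105]
    - [0, 0, -0.105]
    - [0, 0, -0.105]
    - [0, 0, -0.105]
    - [0, 0, -0.105]
    - [0, 0, -0.105]
    - [0, 0, -0.105]
    - [0, 0, -0.105]
    - [0, 0, -0.105]
    - [0, 0, -0.105]
    - [0, 0, -0.105]
    - [0, 0, 0]
    - [0, 0, 0]
    - [0, 0, 0]
    - [0, 0, 0]
    - [0, 0, 0]

```text
time_s: 20.17
position: [0.5295, 0.151, 0.1773]
tool_rot: [[0.998, 0.056, -0.0], [0.056, -0.998, -0.0], [-0.0, 0.0, -1.0]]
ft_force: [-0.2, -0.3, 0.1]
grip_width: 0.0703
```

```bash
python3 - <<'E'
from h import *
grab('wrist','w11');g=grab('side','s11')
s=observe(); print(s['position'],s['q'],s['tool_rot'][:,1])
E
```

```text
[0.52964051 0.15083119 0.17734608] [ 3.58019408e+00  2.44434077e+01  7.94489874e+01 -8.44606268e-03
  7.61146406e+01  9.04350955e+01] [ 5.49001021e-02 -9.98491842e-01  1.44027951e-04]
```

View pics/w11.png

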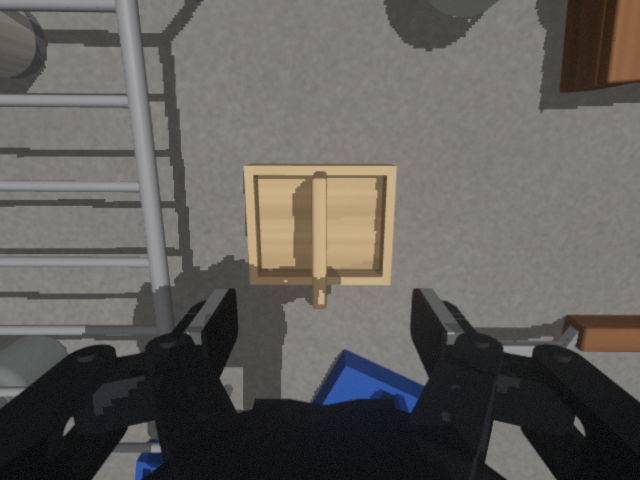

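View pics/s11.png

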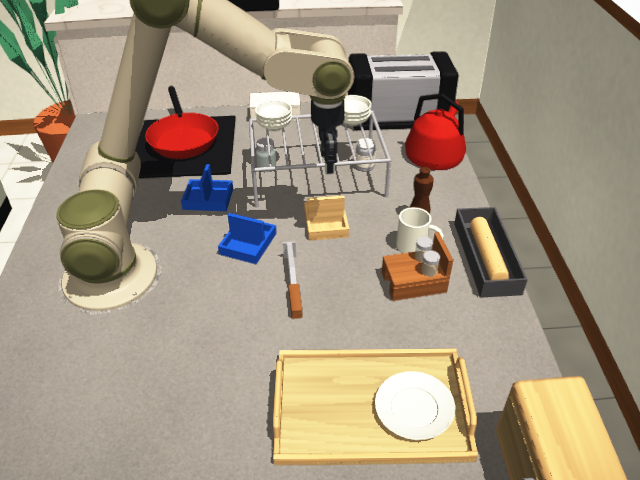

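```bash
python3 - <<'E'
from h import *
g=load('w11');D=load('s11')
a=onz(g,319.5,174,.084);b=onz(g,319.5,306,.084);print(a.round(4),b.round(4),((a+b)/2).round(4),np.linalg.norm(a-b),np.degrees(np.arctan2(*(a-b)[1::-1])))
print([onz(g,u,v,.028).round(4) for u,v in((245,166),(396,166),(250,285),(391,285))])
im=cv2.imread('pics/s11.png')[335:475,260:490]; cv2.imwrite('pics/tr.png',cv2.resize(im,None,fx=3.4,fy=3.4,interpolation=cv2.INTER_CUBIC))
E
```

```text
[0.5745 0.1549 0.084 ] [0.4831 0.1501 0.084 ] [0.5288 0.1525 0.084 ] 0.09154520617288069 3.0061553481405388
[array([0.5724, 0.2138, 0.028 ]), array([0.579 , 0.0957, 0.028 ]), array([0.4726, 0.2096, 0.028 ]), array([0.4793, 0.0893, 0.028 ])]
```

View pics/tr.png

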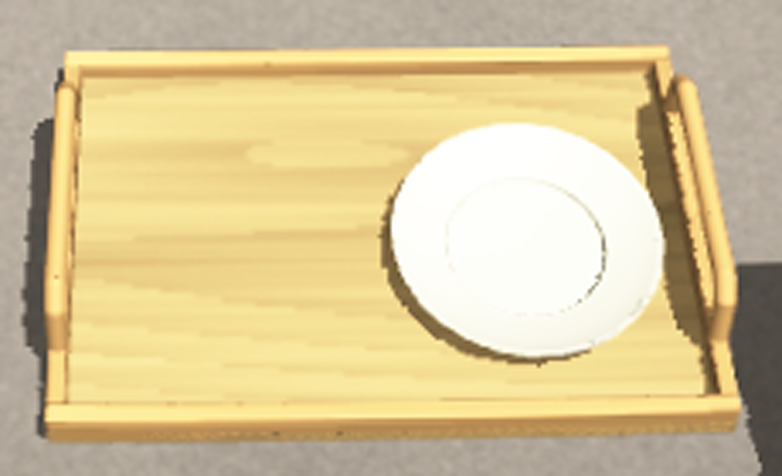

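```bash
python3 - <<'E'
from h import *
D=load('s11')
c=lambda u,v,z:onz(D,260+u/3.4,335+v/3.4,z)
P=[c(67,52,.024),c(668,47,.024),c(48,408,.024),c(740,400,.024)]
print([p.round(4) for p in P],np.mean(P,0))
print(np.linalg.norm(P[0]-P[1]),np.linalg.norm(P[0]-P[2]),np.degrees(np.arctan2(*(P[1]-P[0])[1::-1])),np.degrees(np.arctan2(*(P[3]-P[2])[1::-1])))
L,R=c(390,230,.018),c(665,245,.018);print('plate',L,R,c(527,125,.018),c(535,357,.018))
E
```

```text
[array([ 0.4027, -0.267 ,  0.024 ]), array([ 0.7596, -0.2892,  0.024 ]), array([ 0.3893, -0.498 ,  0.024 ]), array([ 0.7461, -0.5203,  0.024 ])] [ 0.57442824 -0.39360915  0.024     ]
0.35755148422416017 0.23133050536478347 -3.560022322388137 -3.577387107688917
plate [ 0.57895335 -0.39882677  0.018     ] [ 0.72919867 -0.42052852  0.018     ] [ 0.66701548 -0.33426308  0.018     ] [ 0.64542448 -0.4829463   0.018     ]
```

Request:
jog_arm:
  travel:
    - [0, 0.0015, -0.02]
    - [0, 0, -0.02]
    - [0, 0, -0.02]
    - [0, 0, -0.02]
    - [0, 0, -0.02]
    - [0, 0, -0.02]
    - [0, 0, -0.012]
    - [0, 0, 0]
    - [0, 0, 0]
  dr:
    - [0, 0, 0]
    - [0, 0, 0]
    - [0, 0, 0]
    - [0, 0, 0]
    - [0, 0, 0]
    - [0, 0, 0]
    - [0, 0, 0]
    - [0, 0, 0]
    - [0, 0, 0]

```text
time_s: 21.02
position: [0.5297, 0.1527, 0.0453]
tool_rot: [[0.998, 0.055, -0.001], [0.055, -0.998, -0.0], [-0.001, 0.0, -1.0]]
ft_force: [0.3, -0.8, -0.4]
grip_width: 0.0697
```

Request:
jog_arm:
  travel:
    - [0, 0, 0]
    - [0, 0, 0]
    - [0, 0, 0]
    - [0, 0, 0]
    - [0, 0, 0]
    - [0, 0, 0]
    - [0, 0, 0]
    - [0, 0, 0]
  dr:
    - [0, 0, 0]
    - [0, 0, 0]
    - [0, 0, 0]
    - [0, 0, 0]
    - [0, 0, 0]
    - [0, 0, 0]
    - [0, 0, 0]
    - [0, 0, 0]
  jaw: 0.0
  newtons: 60

```text
time_s: 21.68
position: [0.5298, 0.1534, 0.0458]
tool_rot: [[0.998, 0.056, 0.001], [0.056, -0.998, 0.0], [0.001, -0.0, -1.0]]
ft_force: [-0.5, 2.1, 5.5]
grip_width: 0.0093
```

Request:
jog_arm:
  travel:
    - [0, 0, 0.005]
    - [0, 0, 0.01]
    - [0, 0, 0.015]
    - [0, 0, 0.02]
    - [0, 0, 0.02]
    - [0, 0, 0.02]
    - [0, 0, 0.015]
    - [0, 0, 0.01]
    - [0, 0, 0]
    - [0, 0, 0]
  dr:
    - [0, 0, 0]
    - [0, 0, 0]
    - [0, 0, 0]
    - [0, 0, 0]
    - [0, 0, 0]
    - [0, 0, 0]
    - [0, 0, 0]
    - [0, 0, 0]
    - [0, 0, 0]
    - [0, 0, 0]

```text
time_s: 22.52
position: [0.5294, 0.1531, 0.1602]
tool_rot: [[0.998, 0.056, -0.0], [0.056, -0.998, -0.0], [-0.0, 0.0, -1.0]]
ft_force: [-0.1, -0.1, -4.2]
grip_width: 0.0094
```

Request:
jog_arm:
  travel:
    - [0, -0.01, 0]
    - [-0.002, -0.02, 0]
    - [-0.002, -0.028, 0]
    - [-0.002, -0.03, 0]
    - [-0.002, -0.03, 0]
    - [-0.002, -0.03, 0]
    - [-0.002, -0.03, 0]
    - [-0.002, -0.03, 0]
    - [-0.002, -0.03, 0]
    - [-0.002, -0.03, 0]
    - [-0.002, -0.03, 0]
    - [-0.002, -0.03, 0]
    - [-0.002, -0.03, 0]
    - [-0.002, -0.03, 0]
    - [-0.002, -0.03, 0]
    - [-0.002, -0.03, 0]
    - [-0.002, -0.03, 0]
    - [-0.002, -0.03, 0]
    - [-0.001, -0.02, 0]
    - [-0.001, -0.014, 0]
  dr:
    - [0, 0, 0]
    - [0, 0, -0.007]
    - [0, 0, -0.007]
    - [0, 0, -0.007]
    - [0, 0, -0.007]
    - [0, 0, -0.007]
    - [0, 0, -0.007]
    - [0, 0, -0.007]
    - [0, 0, -0.007]
    - [0, 0, -0.007]
    - [0, 0, -0.007]
    - [0, 0, -0.007]
    - [0, 0, -0.007]
    - [0, 0, -0.007]
    - [0, 0, -0.007]
    - [0, 0, -0.007]
    - [0, 0, -0.004]
    - [0, 0, 0]
    - [0, 0, 0]
    - [0, 0, 0]

```text
time_s: 24.18
position: [0.4922, -0.3912, 0.1586]
tool_rot: [[0.998, -0.055, -0.002], [-0.055, -0.998, 0.002], [-0.002, -0.001, -1.0]]
ft_force: [-0.0, 0.6, -3.5]
grip_width: 0.0091
```

Request:
jog_arm:
  travel:
    - [0, 0, 0]
    - [0, 0, 0]
    - [0, 0, 0]
  dr:
    - [0, 0, 0]
    - [0, 0, 0]
    - [0, 0, 0]

```text
time_s: 24.43
position: [0.4935, -0.3877, 0.1599]
tool_rot: [[0.999, -0.052, -0.001], [-0.052, -0.999, 0.001], [-0.001, -0.001, -1.0]]
ft_force: [0.2, -0.3, -3.6]
grip_width: 0.0092
```

```bash
python3 - <<'E'
from h import *
grab('wrist','w12');grab('side','s12')
s=observe(); print(s['position'],s['q'],s['tool_rot'][:,1])
E
```

```text
[ 0.49382045 -0.38756349  0.16033256] [-4.89178803e+01  3.26991412e+01  6.76330067e+01  9.68070642e-03
  7.97016947e+01  4.40544249e+01] [-5.18835314e-02 -9.98652997e-01 -5.40081163e-04]
```

View pics/w12.png

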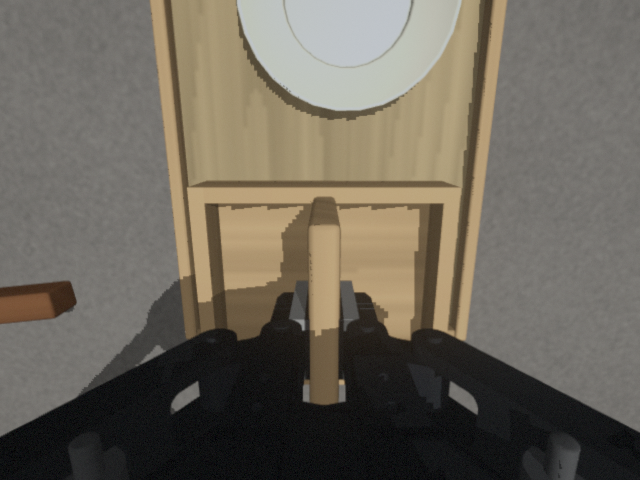

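View pics/s12.png

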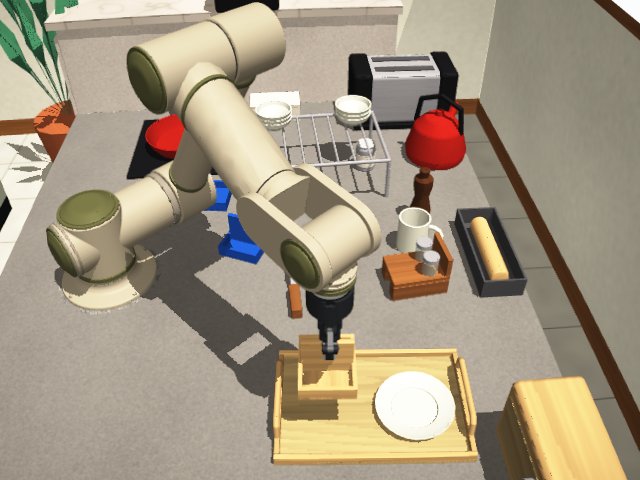

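Request:
jog_arm:
  travel:
    - [0, 0, -0.015]
    - [0, 0, -0.02]
    - [0, 0, -0.02]
    - [0, 0, -0.015]
    - [0, 0, -0.012]
    - [0, 0, -0.008]
    - [0, 0, -0.006]
    - [0, 0, -0.003]
    - [0, 0, -0.002]
    - [0, 0, -0.001]
    - [0, 0, 0]
  dr:
    - [0, 0, 0]
    - [0, 0, 0]
    - [0, 0, 0]
    - [0, 0, 0]
    - [0, 0, 0]
    - [0, 0, 0]
    - [0, 0, 0]
    - [0, 0, 0]
    - [0, 0, 0]
    - [0, 0, 0]
    - [0, 0, 0]

```text
time_s: 25.45
position: [0.4938, -0.3889, 0.0587]
tool_rot: [[0.999, -0.053, 0.0], [-0.053, -0.999, -0.001], [0.0, 0.0, -1.0]]
ft_force: [-0.6, 0.3, -2.8]
grip_width: 0.0094
```

Request:
jog_arm:
  travel:
    - [0, 0, -0.001]
    - [0, 0, 0]
    - [0, 0, 0]
  dr:
    - [0, 0, 0]
    - [0, 0, 0]
    - [0, 0, 0]

```text
time_s: 25.7
position: [0.4937, -0.3889, 0.0576]
tool_rot: [[0.999, -0.053, 0.0], [-0.053, -0.999, -0.0], [0.0, 0.0, -1.0]]
ft_force: [0.2, -0.2, -2.9]
grip_width: 0.0093
```

Request:
jog_arm:
  travel:
    - [0, 0, -0.001]
    - [0, 0, -0.001]
    - [0, 0, 0]
    - [0, 0, 0]
  dr:
    - [0, 0, 0]
    - [0, 0, 0]
    - [0, 0, 0]
    - [0, 0, 0]

```text
time_s: 26.03
position: [0.4937, -0.3889, 0.0558]
tool_rot: [[0.999, -0.053, 0.0], [-0.053, -0.999, -0.0], [0.0, 0.0, -1.0]]
ft_force: [-2.4, 1.3, 2.6]
grip_width: 0.0095
```

Request:
jog_arm:
  travel:
    - [0, 0, -0.0005]
    - [0, 0, 0]
    - [0, 0, 0]
    - [0, 0, 0]
    - [0, 0, 0]
    - [0, 0, 0.02]
    - [0, 0, 0.03]
    - [0, 0, 0.03]
    - [0, 0, 0.04]
    - [0, 0, 0.03]
    - [0, 0, 0]
  dr:
    - [0, 0, 0]
    - [0, 0, 0]
    - [0, 0, 0]
    - [0, 0, 0]
    - [0, 0, 0]
    - [0, 0, 0]
    - [0, 0, 0]
    - [0, 0, 0]
    - [0, 0, 0]
    - [0, 0, 0]
    - [0, 0, 0]
  jaw: 0.06

```text
time_s: 26.95
position: [0.4951, -0.3903, 0.2119]
tool_rot: [[0.999, -0.053, 0.008], [-0.053, -0.999, -0.009], [0.008, 0.009, -1.0]]
ft_force: [0.3, 0.2, 0.4]
grip_width: 0.0599
```

Request:
jog_arm:
  travel:
    - [0, 0.02, 0]
    - [0, 0.03, 0]
    - [0, 0.03, 0]
    - [0, 0.03, 0]
    - [0, 0.03, 0]
    - [0, 0.03, 0]
    - [0, 0.03, 0]
    - [0, 0.03, 0]
    - [0, 0.03, 0]
    - [0, 0.02, 0]
    - [0, 0, 0]
    - [0, 0, 0]
  dr:
    - [0, 0, 0]
    - [0, 0, 0]
    - [0, 0, 0]
    - [0, 0, 0]
    - [0, 0, 0]
    - [0, 0, 0]
    - [0, 0, 0]
    - [0, 0, 0]
    - [0, 0, 0]
    - [0, 0, 0]
    - [0, 0, 0]
    - [0, 0, 0]

```text
time_s: 27.95
position: [0.4936, -0.1082, 0.2047]
tool_rot: [[0.999, -0.051, 0.0], [-0.051, -0.999, -0.0], [0.0, 0.0, -1.0]]
ft_force: [0.5, 0.1, -0.6]
grip_width: 0.0597
```

```bash
python3 - <<'E'
from h import *
grab('scene','sc13');grab('side','s13')
s=observe(); print(s['time_s'],s['position'],s['ft_force'])
im=cv2.imread('pics/s13.png')[335:475,260:490]; cv2.imwrite('pics/tr2.png',cv2.resize(im,None,fx=3.4,fy=3.4,interpolation=cv2.INTER_CUBIC))
E
```

```text
28.05 [ 0.49373346 -0.10949924  0.20464243] [ 0.12687777 -0.32724921 -0.2353894 ]
```

View pics/sc13.png

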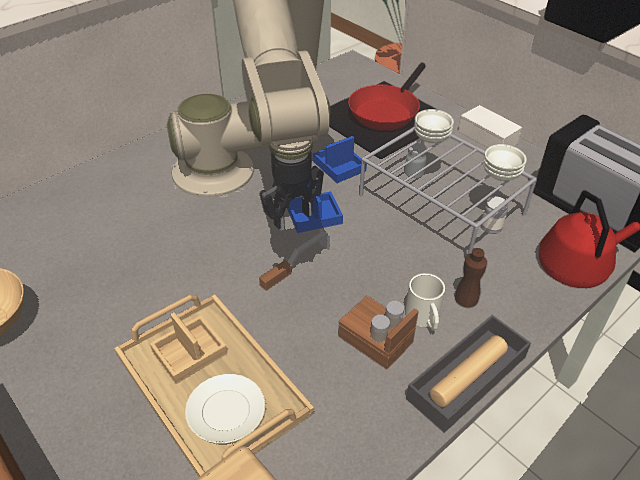

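View pics/s13.png

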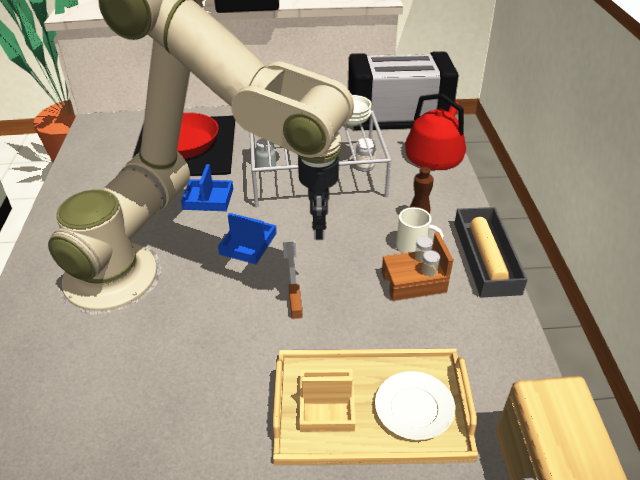

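View pics/tr2.png

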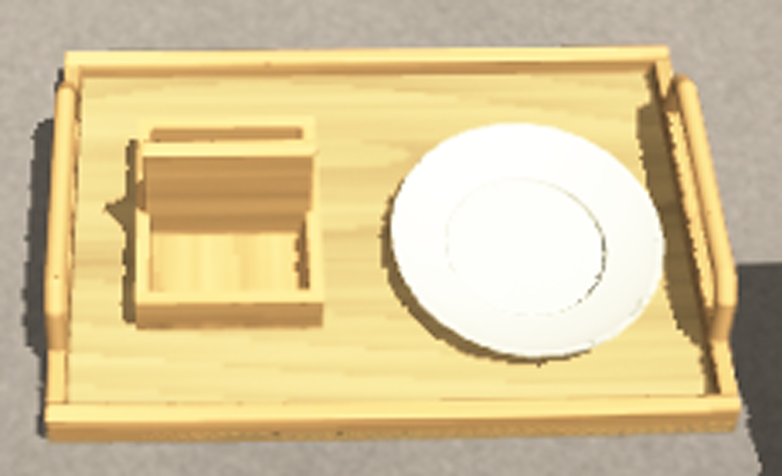

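```bash
python3 - <<'E'
from h import *
from rig import close_job
D=load('s13');c=lambda u,v,z:onz(D,260+u/3.4,335+v/3.4,z)
a,b=c(143,148,.094),c(315,148,.094);print(a,b,(a+b)/2,c(138,327,.01),c(322,325,.01))
a=np.array((a+b)/2)[:2]-[.574,-.394];t=np.radians(-3.6);print('tray',a@[np.cos(t),np.sin(t)],a@[-np.sin(t),np.cos(t)])
print(close_job())
E
```

```text
[ 0.44482381 -0.38839009  0.094     ] [ 0.53531706 -0.39457051  0.094     ] [ 0.49007044 -0.3914803   0.094     ] [ 0.43734769 -0.44519981  0.01      ] [ 0.53608341 -0.45063757  0.01      ]
tray -0.08392216196102632 -0.002755250843331911
the job is handed in; nothing more can be done
None
```

The full sequence was carried out and the job was handed in at about 28 s; the interface gives no verdict.

- **What I did:** I drew the hook out by its bar, laid it down and let go. I took it again by the grip, dropped the blade into the caddy's near compartment and pulled the caddy to about 0.22 m in front of the shelf's centre. After laying the hook back on the counter I lifted the caddy by its centre board and set it on the tray.
- **Caddy:** it stands on the tray at about x = -0.084, y = -0.003 m in the tray's frame, and looks flat and clear of the plate.
- **Hook and gripper:** the hook lies on bare counter well off the tray, and the gripper is about 0.2 m up, touching nothing.
- **Bystanders:** the plate, jar, tin, mill and mug, and the two blue look-alikes, look unmoved by eye. I did not measure them again.
- **Disagreements:** the tray's short side measured 231 mm instead of 240 mm. The blade sat about 5 mm to one side of where I predicted. Neither caused a problem.

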